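# Return a jar to the spice rack and set its sliding fence

## Task

Stand the loose green-labelled spice jar in the open part of the rack, between the sliding fence and the two red-capped jars. Then take the fence by its orange grip and slide it towards the jars until the whole row is snug against the rubber buffer at the far end, holding it there for a moment with a firm but gentle push of roughly 10 N, never as much as 20 N. Back the fence off to leave about 6 mm between it and the nearest jar, let go, and leave all jars upright and the other things on the worktop alone.

Things in the scene. Friction and masses are not known exactly. Their poses are not given: they have to be found in the camera images.
- rack: fixed wooden spice rack, 66 (x) x 432 (y) x 47 mm: an open-topped straight channel along its own y axis, 52 mm wide inside, floor 8 mm above the worktop; side walls with a steel rod on top reach 39 mm above the worktop. Origin under its centre, on the worktop; z up. The fence stands at its -y end, the end stop near its +y end.
- rack_end (a point): middle of the rack's +y end, on the channel floor. Short of it a wooden end stop with a black rubber buffer is clamped in the channel; its place differs each time and is not measured (buffer face 145 to 180 mm from the rack's origin along +y): find it by pushing the row against it. The buffer yields about 1 mm per 4 N, at most 7 mm, and springs back.
- fence: grey sliding fence with an orange grip; slides only along the rack's y axis, 210 mm in all, +y (towards the jars) forward. Origin on the middle of its flat front face, at channel floor height; axes as the rack's. Face 46 mm wide, 62 mm high. A drag of about 2.5 N (plus 4 N per m/s) holds it where it is left; the push on the jars is the force at the hand less this drag.
- fence_grip (a point): middle of the part of the orange grip to pinch: 34 mm behind the fence's face, 80 mm above the channel floor. The grip is an upright block 20 mm thick along the rack's x axis, 26 mm along y; top 98 mm above the floor. Pinch from above, fingers closing along the rack's x. Each jar pushed adds 0.5 to 1.5 N. Wanted when snug: about 10 N on the jar (over 6, under 20), so 12 to 14 N at the hand.
- spice_c: loose spice jar to put in the rack: clear body, green label, white cap; 43 mm diameter, 100 mm tall, 0.08 to 0.15 kg; cap radius 21.2 mm from 79 to 99 mm height, body radius about 20.5 mm where the fence pushes. Origin under its centre; z up. Starts upright on the worktop, to the robot's right of the rack. Pressed jars touch at their caps and may lean up to 0.1 rad.
- spice_a: spice jar with red cap, 45 mm diameter, 106 mm tall, about 0.11 kg; origin under its centre; stands in the rack's channel on the +y side, order of the two red-capped jars varies, with a gap of 1 to 6 cm between them
- spice_b: spice jar like spice_a, also standing in the rack's channel; at the start there are at least 70 mm free between the fence's face and the nearer red-capped jar
- pepper_mill: bystander: brown turned wooden pepper mill with a crank on top, 135 mm tall; origin under its centre
- avocado_dish: bystander: glazed green dish like half an avocado, 76x102x55; origin under its centre
- timer: bystander: red and white wind-up kitchen timer, 65x65x54; origin under its centre
- garlic: bystander: garlic bulb, 60x60x59; origin under its centre

How it is judged:
By the outcome, as a careful person would: the job done as asked, in the order asked, and still so for the second after the job is handed in, with the robot touching nothing.
It also fails if it takes over 67 s, if anything falls off the work surface, if the arm or the gripper's body presses on something with over 40 N, if the wrist force passes 120 N, or if a joint passes its speed limit or range.

## Robot

A 6-joint arm with a two-finger parallel gripper is mounted at the origin on a cart in front of the work surface, level with it; the furniture and walls round the work are solid. World frame = base frame: x ahead of the robot, y to its left, z up, the work surface at z = 0. Lengths are in mm, angles in rad, forces in N, time in s.
With the tool pointing down it reaches from about 275 to 750 mm from the base axis. Payload 10.2 kg.
Tool frame: the origin (TCP) lies on the front face of the gripper's body, between the roots of the fingers; the fingertips stand 73 mm ahead of it and the grasp point (between the pads) lies 54 mm ahead of it; z points along the fingers, y is the line along which they close (so a half turn about z gives the same grasp; the last joint's range is limited). The gripper opens to 85 mm and grips with 20 to 120 N. Pads are 22 mm wide; open, the fingers measure 114 mm over their backs; the gripper's body (76 mm by 85 mm) begins 54 mm behind the grasp point. The pads swing forward as they close: fully open they stand 13 mm farther back than shut.
Start: joints at [-1.514, 0.313, 1.498, -0, 1.331, -0.223], TCP at [144.973, -504.594, 303.894] pointing down, gripper open.
Joint ranges: [-2.94, 2.94], [-0.97, 2.17], [0.19, 2.56], [-1.23, 4.37], [0.02, 3.11], [-2.88, 2.88]. Speed limits (rad/s): [2.39, 2.39, 3.01, 3.14, 3.14, 3.14].

## Interface

Orientations are given as a unit quaternion [w, x, y, z].
In Python, from rig import * gives the robot as it stands.
- The arm moves only by the tool step_arm, never from a script. Its argument "plan" is a list of rows, each an object with "offset": the shift along the tool's x, y, z in cm, a list of three; "rot": the turn, a rotation vector about the tool's x, y, z in degrees, a list of three; "gripper": the finger opening in cm, from 0 to 8.54. In form: [{"offset": [x, y, z], "rot": [wx, wy, wz], "gripper": gripper}, ...]. A call has 1 to 12 rows; each row is the pose to reach, as a shift and turn from the pose commanded when the call began, along the tool's axes at that moment; what a row does not reach only later rows make up. A row lasts 1/10 s, in which the tool goes at most 50 mm and 8.59 degrees, less where a joint would pass 70% of its speed; a pose out of reach is approached as far as the arm can. A call with a gripper value outside its range is refused whole. The fingers move at their own pace and stop on an object; "squeeze" is the grip in N (left out, the last holds). Time passes only in rows, so rows that repeat a pose let the fingers close. It gives the time, the measured TCP pose, the force, the opening and the grip force at its end, in the units of the state.
- sense(): the state, without advancing time (a new reading comes with each control period).
- capture(name): name is "scene" or "top" or "wrist"; returns a dict with "color" (384x512x3 uint8, red, green, blue), "depth" (384x512 float32, mm along the optical axis (not along the pixel's ray), 0 where there is no reading), "vertical_fov" (degrees; the focal length in pixels is half the picture's height over the tangent of half this angle, whatever the lens; pixels are square), "cx", "cy" (the principal point, pixels), "k1" (the pictures are not rectified: a ray, as slopes to the right and down, at radius r is drawn at 1 + k1 r^2 times it, then the intrinsics apply), "rvec" (rotation vector, rad) and "tvec" (3), from world to camera coordinates, as OpenCV has them; the wrist camera has in their place "mount" (4x4, takes a point from camera to tool coordinates, whose origin is the TCP and whose axes are the flange's). Camera axes: x right, y down, z forward; pixel columns grow to the right and rows downward; lengths in mm; the calibration is good to about 2 mm. A picture is of the moment at which its call begins: read the wrist's pose just before it.
- finish_job(): hands the job in; it is judged then, once.
The state is a dict: "time_s": time; "joints": joint angles; "dq": joint speeds; "tau": joint torques, N m; "eef_pos": TCP position; "ee_rot": TCP orientation; "force": force on the tool from outside, world axes, zero at the start; "wrist_torque": the same for the moment, N m; "grip_width": opening from 0.0 (shut) to 1.0 (fully open); "grip_force": force on a finger pad.
Only numpy, scipy, OpenCV 4.12 (cv2) and the standard library are available. Lean on these libraries where they do the work, as an engineer would, in place of code of your own. Each camera call takes 0.05 s, during which the arm holds its last target. There are 200 camera calls.

## Working session

There is one attempt and no reset: what is moved stays moved. The work goes in short steps, Python scripts to look and compute and a tool call to move; the robot and the scene stay as the last step left them, time stands still between calls to the robot, and variables do not carry over. Pictures are saved under pics/ and viewed, at most 10 in all, crops included, and the job is handed in when it is done.

Besides the shell and the picture viewer there is one more tool, called by a JSON object that holds its "name" and its "arguments", one argument or row to a line. step_arm: Moves the arm, as the interface text tells. Its arguments: {"type":"object","properties":{"plan":{"type":"array"},"squeeze":{"type":"number"}},"required":["plan"]}

```bash
mkdir -p pics
cat > h.py <<'E'
from rig import *
import numpy as np, cv2
from scipy.spatial.transform import Rotation as R
def cloud(c, pose=None):
    d=c["depth"]; h,w=d.shape; f=h/2/np.tan(np.radians(c["vertical_fov"])/2)
    u,v=np.meshgrid(np.arange(w),np.arange(h))
    K=np.array([[f,0,c["cx"]],[0,f,c["cy"]],[0,0,1]],float)
    p=cv2.undistortPoints(np.stack([u,v],-1).reshape(-1,1,2).astype(np.float64),K,np.array([c["k1"],0,0,0,0.])).reshape(h,w,2)
    P=np.dstack([p[...,0]*d,p[...,1]*d,d])
    if "rvec" in c:
        Rm=cv2.Rodrigues(np.array(c["rvec"],float))[0]
        W=(P-np.array(c["tvec"],float).ravel())@Rm
    else:
        M=np.array(c["mount"]); T=P@M[:3,:3].T+M[:3,3]
        q=np.array(pose["ee_rot"]); W=T@R.from_quat(q[[1,2,3,0]]).as_matrix().T+np.array(pose["eef_pos"])
    W[d==0]=np.nan
    return W
def save(c,n): cv2.imwrite("pics/"+n+".png",c["color"][...,::-1])
E
python3 - <<'E'
from h import *
s=sense(); print(s)
a=capture("scene");b=capture("top")
im=np.vstack([a["color"],b["color"]])
cv2.imwrite("pics/a.png",cv2.resize(a["color"][...,::-1],(768,576)));cv2.imwrite("pics/b.png",cv2.resize(b["color"][...,::-1],(768,576)))
np.savez("s0.npz",A=cloud(a),B=cloud(b),ac=a["color"],bc=b["color"])
E
```

```text
{'time_s': 0.0, 'joints': array([-1.51442140e+00,  3.13455927e-01,  1.49844234e+00, -3.76056099e-05,
        1.33103373e+00, -2.23407435e-01]), 'dq': array([3.90233929e-04, 1.46102600e-03, 9.13798172e-04, 6.60026246e-05,
       1.23262018e-03, 1.73193061e-03]), 'tau': array([-2.80685606e-05, -4.12265289e+01, -2.59740472e+01, -1.53611377e-04,
        4.17015268e-03, -9.85819746e-07]), 'eef_pos': array([ 144.94483415, -504.41399893,  303.33001066]), 'ee_rot': array([-6.68863116e-04,  9.90230329e-01,  1.39439762e-01,  3.76653629e-05]), 'force': array([-0.76621405,  0.10319108,  0.21509613]), 'wrist_torque': array([ 0.01474528, -0.04471452,  0.0188098 ]), 'grip_force': 0.0, 'grip_width': 0.9965437738596502}
```

View pics/a.png

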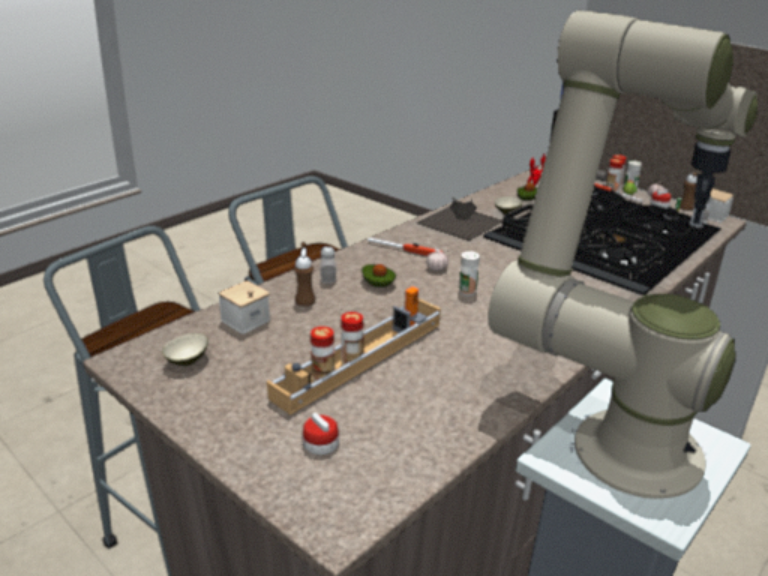

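View pics/b.png

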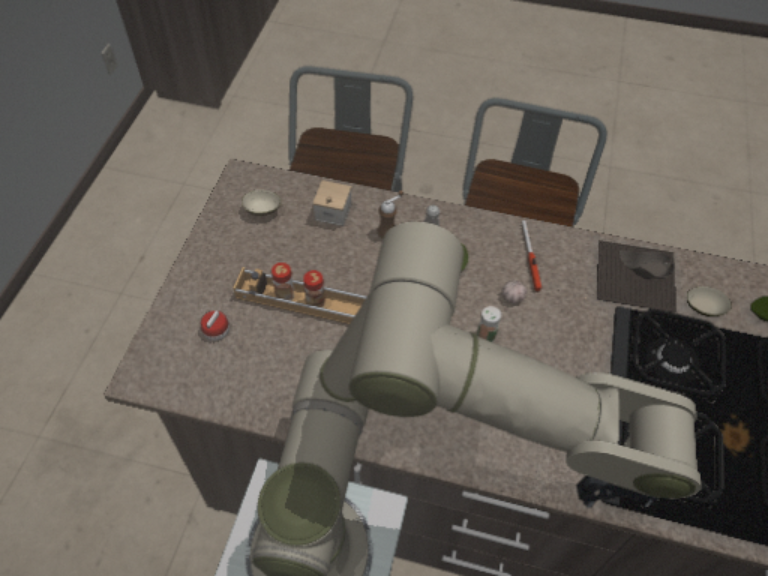

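The scene picture shows the rack running from (283,392) to (432,318), with red caps at (322,340) and (352,322), the orange grip at (411,300) and the loose jar at (469,272). In the top view the jar is at (488,322) and the red caps are at (281,272) and (314,280).

Run:
```python
from h import *
z=np.load("s0.npz")
def reg(W,x0,y0,x1,y1,zmin,zmax,name):
    k=2/3; S=W[int(y0*k):int(y1*k),int(x0*k):int(x1*k)].reshape(-1,3); S=S[(S[:,2]>zmin)&(S[:,2]<zmax)]
    print(name,len(S),S.min(0).round(),S.max(0).round(),np.median(S,0).round()) if len(S) else print(name,0)
    return S
A,B=z["A"],z["B"]
reg(A,455,248,485,300,85,115,"jarA cap"); reg(B,470,300,508,345,85,115,"jarB cap")
reg(A,455,248,485,300,15,115,"jarA")
reg(A,308,320,338,350,95,125,"capA far");reg(B,268,258,294,286,95,125,"capB far")
reg(A,340,308,366,335,95,125,"capA near");reg(B,300,265,328,293,95,125,"capB near")
reg(A,400,280,425,318,75,125,"gripA")
reg(A,425,245,450,275,10,70,"garlic");reg(A,300,410,342,455,10,70,"timer");reg(A,360,258,398,290,10,70,"avo");reg(A,290,240,316,306,10,150,"mill")
# rack walls
for W,n,(x0,y0,x1,y1) in((A,"A",(265,300,445,410)),(B,"B",(230,260,370,325))):
    k=2/3; S=W[int(y0*k):int(y1*k),int(x0*k):int(x1*k)].reshape(-1,3)
    S=S[(S[:,2]>28)&(S[:,2]<50)]
    r=cv2.minAreaRect(S[:,:2].astype(np.float32)); print(n,len(S),r, cv2.boxPoints(r).round().tolist())
s=sense();print(s["ee_rot"],capture("wrist")["mount"])
```

```text
jarA cap 99 [ 536. -267.   86.] [ 579. -227.  104.] [ 554. -240.   98.]
jarB cap 136 [ 537. -270.   85.] [ 584. -229.  109.] [ 554. -249.  100.]
jarA 319 [ 536. -267.   16.] [ 580. -222.  104.] [ 550. -236.   65.]
capA far 200 [520. 216.  95.] [564. 261. 118.] [536. 243. 113.]
capB far 148 [516. 211.  95.] [565. 254. 124.] [539. 233. 115.]
capA near 182 [519. 136.  95.] [562. 184. 118.] [534. 167. 113.]
capB near 154 [514. 135.  96.] [564. 180. 125.] [535. 156. 115.]
gripA 99 [530. -31.  75.] [553.  -4. 110.] [536. -13.  95.]
garlic 184 [ 659. -351.   12.] [ 760. -264.   61.] [ 683. -284.   30.]
timer 515 [384. 332.  10.] [444. 393.  58.] [405. 370.  40.]
avo 284 [ 692. -171.   10.] [793. -91.  56.] [ 728. -122.   31.]
mill 368 [781.  21.  10.] [839.  76. 136.] [795.  59.  68.]
A 1188 ((651.2444458007812, 132.52017211914062), (435.478271484375, 289.8078918457031), 89.62400817871094) [[505.0, -84.0], [795.0, -86.0], [798.0, 349.0], [508.0, 351.0]]
B 541 ((541.4229125976562, 196.76007080078125), (307.9084777832031, 72.46831512451172), 89.2716064453125) [[503.0, 43.0], [576.0, 42.0], [580.0, 350.0], [507.0, 351.0]]
[-5.62800597e-04  9.90228935e-01  1.39450128e-01  4.82971078e-05] [[ 1.18465451e-04 -9.58784770e-01 -2.84133331e-01  7.25605624e+01]
 [ 9.99999962e-01  1.84415431e-04 -2.05358728e-04 -6.62961212e-02]
 [ 2.49293392e-04 -2.84133296e-01  9.58784756e-01 -6.96876036e+01]
 [ 0.00000000e+00  0.00000000e+00  0.00000000e+00  1.00000000e+00]]
```

```bash
cat >> h.py <<'E'
def go(x,y,z,yaw):  # offset (cm) and rot (deg) to a world pose, tool down
    s=sense(); q=np.array(s["ee_rot"]); Rm=R.from_quat(q[[1,2,3,0]])
    a=np.radians(yaw); T=np.array([[np.cos(a),np.sin(a),0],[np.sin(a),-np.cos(a),0],[0,0,-1]])
    o=Rm.inv().apply(np.array([x,y,z])-s["eef_pos"])/10
    print("go",o.round(2),np.degrees((Rm.inv()*R.from_matrix(T)).as_rotvec()).round(2))
E
python3 -c "
from h import *
go(558,-248,250,90)"
```

```text
go [ 46.78 -13.24   5.37] [-3.000e-02 -4.000e-02 -7.397e+01]
```

{"name": "step_arm", "arguments": {
  "plan": [
    {"offset": [46.8, -13.2, 5.4], "rot": [0, 0, -74], "gripper": 8.5},
    {"offset": [46.8, -13.2, 5.4], "rot": [0, 0, -74], "gripper": 8.5},
    {"offset": [46.8, -13.2, 5.4], "rot": [0, 0, -74], "gripper": 8.5},
    {"offset": [46.8, -13.2, 5.4], "rot": [0, 0, -74], "gripper": 8.5},
    {"offset": [46.8, -13.2, 5.4], "rot": [0, 0, -74], "gripper": 8.5},
    {"offset": [46.8, -13.2, 5.4], "rot": [0, 0, -74], "gripper": 8.5},
    {"offset": [46.8, -13.2, 5.4], "rot": [0, 0, -74], "gripper": 8.5},
    {"offset": [46.8, -13.2, 5.4], "rot": [0, 0, -74], "gripper": 8.5},
    {"offset": [46.8, -13.2, 5.4], "rot": [0, 0, -74], "gripper": 8.5},
    {"offset": [46.8, -13.2, 5.4], "rot": [0, 0, -74], "gripper": 8.5},
    {"offset": [46.8, -13.2, 5.4], "rot": [0, 0, -74], "gripper": 8.5},
    {"offset": [46.8, -13.2, 5.4], "rot": [0, 0, -74], "gripper": 8.5}
  ]
}}

```text
time_s: 1.35
eef_pos: [558.4, -248.1, 249.3]
ee_rot: [-0.001, 0.706, 0.708, -0.0]
force: [-1.2, 0.6, -0.1]
grip_width: 0.998
grip_force: 0.0
```

Run:
```python
from h import *
s=sense();c=capture("wrist");W=cloud(c,s);save(c,"w1")
print(s["time_s"],s["eef_pos"],s["joints"],s["force"])
m=(W[...,2]>80)&(W[...,2]<108)&(abs(W[...,0]-558)<50)&(abs(W[...,1]+248)<45)
S=W[m];print(len(S),S.min(0),S.max(0)); T=S[S[:,2]>93]; print(cv2.minEnclosingCircle(T[:,:2].astype(np.float32)),T[:,2].mean())
go(558,-248,250,90)
t=capture("top");B=cloud(t)
for n,y0,y1 in(("B",-100,360),):
    m=(B[...,2]>30)&(B[...,2]<48)&(abs(B[...,0]-541)<50)&(B[...,1]>y0)&(B[...,1]<y1)
    r=cv2.minAreaRect(B[m][:,:2].astype(np.float32));print(r)
```

```text
1.35 [ 558.42456905 -248.06221508  249.29943728] [-6.09449628e-01  5.45523146e-01  1.29764658e+00 -2.87349757e-04
  1.29952904e+00 -6.11187534e-01] [-1.21269889  0.59037097 -0.12731624]
2235 [ 537.81777807 -271.38068585   80.08782497] [ 580.13361273 -229.00114233  102.23700969]
((559.322265625, -250.55581665039062), 21.35162925720215) 99.40427294945813
go [ 0.08  0.01 -0.04] [-0.04 -0.01  0.02]
((540.0678100585938, 133.84124755859375), (432.08282470703125, 66.4241714477539), 89.86882781982422)
```

View pics/w1.png

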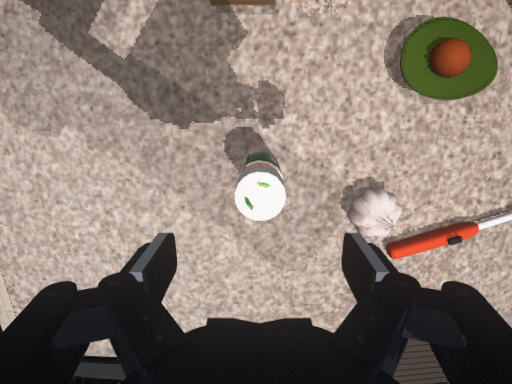

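The wrist view shows the cap at (261,196), centred between the open fingers, with the garlic clear at (375,210). I'll descend and grip.

{"name": "step_arm", "arguments": {
  "plan": [
    {"offset": [-0.25, 0.1, 4], "rot": [0, 0, 0], "gripper": 8.5},
    {"offset": [-0.25, 0.1, 8], "rot": [0, 0, 0], "gripper": 8.5},
    {"offset": [-0.25, 0.1, 11.5], "rot": [0, 0, 0], "gripper": 8.5},
    {"offset": [-0.25, 0.1, 12.7], "rot": [0, 0, 0], "gripper": 8.5},
    {"offset": [-0.25, 0.1, 12.7], "rot": [0, 0, 0], "gripper": 3.5},
    {"offset": [-0.25, 0.1, 12.7], "rot": [0, 0, 0], "gripper": 3.5},
    {"offset": [-0.25, 0.1, 12.7], "rot": [0, 0, 0], "gripper": 3.5},
    {"offset": [-0.25, 0.1, 12.7], "rot": [0, 0, 0], "gripper": 3.5},
    {"offset": [-0.25, 0.1, 12.7], "rot": [0, 0, 0], "gripper": 3.5},
    {"offset": [-0.25, 0.1, 12.7], "rot": [0, 0, 0], "gripper": 3.5}
  ],
  "squeeze": 30
}}

```text
time_s: 2.45
eef_pos: [559.8, -251.6, 125.1]
ee_rot: [0.002, 0.707, 0.707, 0.0]
force: [-2.8, -0.8, 7.0]
grip_width: 0.494
grip_force: 29.7
```

{"name": "step_arm", "arguments": {
  "plan": [
    {"offset": [0, 0, -2], "rot": [0, 0, 0], "gripper": 3.5},
    {"offset": [0, 0, -5], "rot": [0, 0, 0], "gripper": 3.5},
    {"offset": [0, 0, -9], "rot": [0, 0, 0], "gripper": 3.5},
    {"offset": [0, 0, -12], "rot": [0, 0, 0], "gripper": 3.5},
    {"offset": [0, 0, -12], "rot": [0, 0, 0], "gripper": 3.5}
  ]
}}

```text
time_s: 2.95
eef_pos: [560.4, -251.6, 248.5]
ee_rot: [0.005, 0.707, 0.707, 0.001]
force: [0.1, -0.1, -2.5]
grip_width: 0.488
grip_force: 31.1
```

Run:
```python
from h import *
s=sense();c=capture("wrist");W=cloud(c,s);save(c,"w2")
print(s["eef_pos"],s["force"],s["grip_force"])
p=s["eef_pos"];m=(abs(W[...,0]-p[0])<24)&(abs(W[...,1]-p[1])<24)&(W[...,2]>p[2]-60)&(W[...,2]<p[2]-5)
S=W[m];T=S[S[:,2]>S[:,2].max()-7];print(len(S),S.max(0)-p,T.mean(0)-p,cv2.minEnclosingCircle((T-p)[:,:2].astype(np.float32)))
# rack from the side view of scene camera
a=capture("scene");A=cloud(a)
m=(abs(A[...,0]-541)<25)&(A[...,1]>-60)&(A[...,1]<30)&(A[...,2]>80)&(A[...,2]<115)
S=A[m];print("grip",S.min(0),S.max(0))
m=(abs(A[...,0]-541)<24)&(A[...,1]>-20)&(A[...,1]<60)&(A[...,2]>45)&(A[...,2]<68);S=A[m];print("fence",len(S),S.min(0),S.max(0))
go(540,76,245,90)
```

```text
[ 560.36922806 -251.57416863  248.4964036 ] [ 0.14388491 -0.07197204 -2.45809914] 31.051700804382563
11097 [23.99895758 23.37818363 -5.00517875] [-3.77371616 17.02504097 -6.22158284] ((0.006520271301269531, 16.772428512573242), 23.972227096557617)
grip [530.41438826 -29.92146019  80.41243453] [553.67870748  -4.26198709 108.94910498]
fence 115 [517.7913613  -18.07026211  45.0680843 ] [562.5446658  19.2995103  67.7955743]
go [32.69 -1.91 -0.17] [0.06 0.04 0.04]
```

View pics/w2.png

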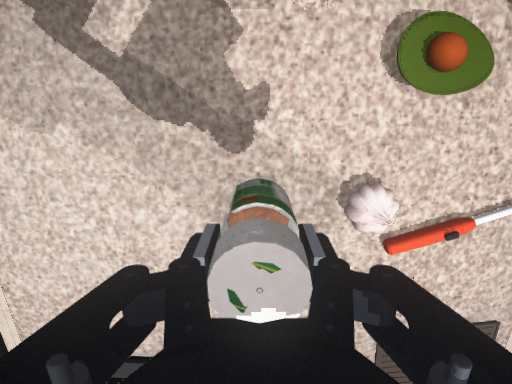

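The jar is held between the pads, with its cap at (262,285), and the surroundings are clear. I'll carry it over the fence at height.

{"name": "step_arm", "arguments": {
  "plan": [
    {"offset": [2, -0.1, -2], "rot": [0, 0, 0], "gripper": 3.5},
    {"offset": [6, -0.5, -2], "rot": [0, 0, 0], "gripper": 3.5},
    {"offset": [10, -0.8, -2], "rot": [0, 0, 0], "gripper": 3.5},
    {"offset": [14, -1, -2], "rot": [0, 0, 0], "gripper": 3.5},
    {"offset": [18, -1.2, -2], "rot": [0, 0, 0], "gripper": 3.5},
    {"offset": [22, -1.4, -2], "rot": [0, 0, 0], "gripper": 3.5},
    {"offset": [26, -1.6, -2], "rot": [0, 0, 0], "gripper": 3.5},
    {"offset": [29, -1.8, -2], "rot": [0, 0, 0], "gripper": 3.5},
    {"offset": [31.5, -1.9, -2], "rot": [0, 0, 0], "gripper": 3.5},
    {"offset": [32.8, -1.9, -2], "rot": [0, 0, 0], "gripper": 3.5},
    {"offset": [32.8, -1.9, -2], "rot": [0, 0, 0], "gripper": 3.5},
    {"offset": [32.8, -1.9, -2], "rot": [0, 0, 0], "gripper": 3.5}
  ]
}}

```text
time_s: 4.25
eef_pos: [540.2, 76.3, 262.4]
ee_rot: [-0.0, 0.707, 0.707, -0.0]
force: [-0.5, -0.3, -1.8]
grip_width: 0.486
grip_force: 31.0
```

Run:
```python
from h import *
s=sense();c=capture("wrist");W=cloud(c,s);save(c,"w3")
print(s["eef_pos"],s["force"],s["joints"])
# rod tops: rack side rails seen by the wrist
for y0 in range(100,300,25):
    m=(W[...,2]>33)&(W[...,2]<52)&(abs(W[...,0]-541)<45)&(W[...,1]>y0)&(W[...,1]<y0+25)
    S=W[m]; 
    if len(S): print(y0,len(S),S[:,0].min().round(1),S[:,0].max().round(1))
m=(W[...,2]>100)&(W[...,2]<125)&(abs(W[...,0]-541)<45)&(W[...,1]>115)
S=W[m];print("caps",len(S),S.min(0) if len(S) else 0,S.max(0) if len(S) else 0)
a=capture("scene");save(a,"s2");cv2.imwrite("pics/s2.png",cv2.resize(a["color"][180:300,160:320,::-1],None,fx=4,fy=4))
go(540.5,76,143,90)
```

```text
[540.18027232  76.25272228 262.3863812 ] [-0.5336383  -0.27085094 -1.7696995 ] [-7.44766848e-02  3.92691050e-01  1.49713408e+00 -3.74597711e-04
  1.25263055e+00 -7.46276000e-02]
100 290 509.9 573.8
125 293 510.0 574.1
150 189 509.8 574.3
175 339 510.6 574.3
200 558 510.3 574.6
225 228 510.5 573.9
caps 3350 [519.04638125 135.47505636 100.03326975] [563.42342223 219.57292473 116.51105188]
go [ 0.02  0.03 11.96] [-0.02  0.01 -0.05]
```

View pics/w3.png

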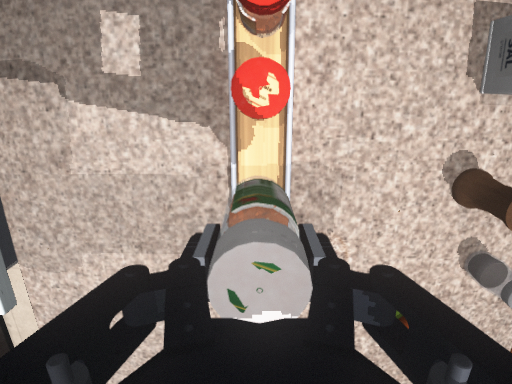

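The channel runs straight below the held jar, and the rails put its centre at x≈542. The red cap is at (261,87). Lowering now.

{"name": "step_arm", "arguments": {
  "plan": [
    {"offset": [0, 0.15, 2.5], "rot": [0, 0, 0], "gripper": 3.5},
    {"offset": [0, 0.15, 6], "rot": [0, 0, 0], "gripper": 3.5},
    {"offset": [0, 0.15, 9], "rot": [0, 0, 0], "gripper": 3.5},
    {"offset": [0, 0.15, 11], "rot": [0, 0, 0], "gripper": 3.5},
    {"offset": [0, 0.15, 12], "rot": [0, 0, 0], "gripper": 3.5},
    {"offset": [0, 0.15, 12.4], "rot": [0, 0, 0], "gripper": 3.5},
    {"offset": [0, 0.15, 12.4], "rot": [0, 0, 0], "gripper": 3.5}
  ]
}}

```text
time_s: 5.05
eef_pos: [541.9, 76.6, 139.2]
ee_rot: [0.0, 0.707, 0.707, 0.0]
force: [-1.3, -0.1, -0.8]
grip_width: 0.488
grip_force: 31.0
```

{"name": "step_arm", "arguments": {
  "plan": [
    {"offset": [0, 0, 0.2], "rot": [0, 0, 0], "gripper": 3.5},
    {"offset": [0, 0, 0.35], "rot": [0, 0, 0], "gripper": 3.5},
    {"offset": [0, 0, 0.45], "rot": [0, 0, 0], "gripper": 3.5},
    {"offset": [0, 0, 0.45], "rot": [0, 0, 0], "gripper": 3.5}
  ]
}}

```text
time_s: 5.45
eef_pos: [541.7, 77.0, 134.5]
ee_rot: [0.0, 0.707, 0.707, 0.0]
force: [-0.1, -0.7, -1.1]
grip_width: 0.486
grip_force: 31.0
```

{"name": "step_arm", "arguments": {
  "plan": [
    {"offset": [0, 0, 0.1], "rot": [0, 0, 0], "gripper": 3.5},
    {"offset": [0, 0, 0.2], "rot": [0, 0, 0], "gripper": 3.5},
    {"offset": [0, 0, 0.2], "rot": [0, 0, 0], "gripper": 3.5}
  ]
}}

```text
time_s: 5.75
eef_pos: [541.8, 77.0, 133.1]
ee_rot: [0.0, 0.707, 0.707, 0.0]
force: [-3.2, -0.3, 6.0]
grip_width: 0.492
grip_force: 31.7
```

{"name": "step_arm", "arguments": {
  "plan": [
    {"offset": [0, 0, 0], "rot": [0, 0, 0], "gripper": 4.5},
    {"offset": [0, 0, 0], "rot": [0, 0, 0], "gripper": 5.5},
    {"offset": [0, 0, 0], "rot": [0, 0, 0], "gripper": 7.5},
    {"offset": [0, 0, 0], "rot": [0, 0, 0], "gripper": 8.5},
    {"offset": [0, 0, 0], "rot": [0, 0, 0], "gripper": 8.5},
    {"offset": [0, 0, -3], "rot": [0, 0, 0], "gripper": 8.5},
    {"offset": [0, 0, -7], "rot": [0, 0, 0], "gripper": 8.5},
    {"offset": [0, 0, -11], "rot": [0, 0, 0], "gripper": 8.5},
    {"offset": [0, 0, -13], "rot": [0, 0, 0], "gripper": 8.5},
    {"offset": [0, 0, -13], "rot": [0, 0, 0], "gripper": 8.5}
  ]
}}

```text
time_s: 6.75
eef_pos: [542.4, 77.0, 265.4]
ee_rot: [0.002, 0.707, 0.707, 0.002]
force: [0.1, 0.3, -0.1]
grip_width: 0.994
grip_force: 0.0
```

Run:
```python
from h import *
s=sense();c=capture("wrist");W=cloud(c,s);save(c,"w4")
print(s["eef_pos"],s["force"])
m=(W[...,2]>95)&(W[...,2]<112)&(abs(W[...,0]-541)<35)&(abs(W[...,1]-77)<35)
S=W[m];T=S[S[:,2]>S[:,2].max()-6];print("jarC",S.min(0),S.max(0),cv2.minEnclosingCircle(T[:,:2].astype(np.float32)))
m=(W[...,2]>100)&(W[...,2]<120)&(abs(W[...,0]-541)<35)&(W[...,1]>115)
S=W[m];print("caps",S.min(0),S.max(0))
go(541.8,-17,250,90)
```

```text
[542.42979177  76.98490085 265.37304758] [ 0.07267112  0.30579673 -0.11751761]
jarC [520.0167319   57.20790457  95.00446333] [561.83330986  99.67493689 109.70585416] ((541.2293701171875, 78.20472717285156), 21.316207885742188)
caps [518.8645174  135.18805105 100.02444198] [563.99252548 221.61433624 116.75379669]
go [-9.4  -0.01  1.31] [0.12 0.01 0.03]
```

View pics/w4.png

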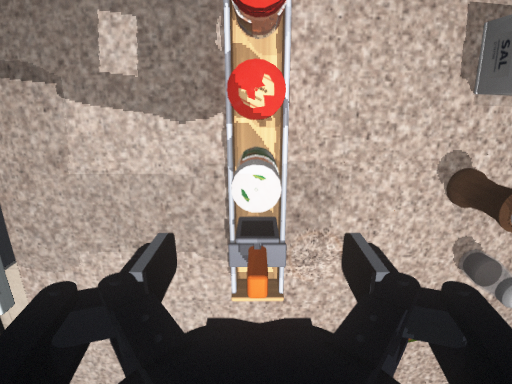

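The jar stands upright in the channel with its cap at (256,187). The fence is at (257,252) and the orange grip at (258,273). Moving over the grip.

{"name": "step_arm", "arguments": {
  "plan": [
    {"offset": [-3, 0, 0], "rot": [0, 0, 0], "gripper": 8.5},
    {"offset": [-6.5, 0, 0.6], "rot": [0, 0, 0], "gripper": 8.5},
    {"offset": [-9.4, 0, 1.3], "rot": [0, 0, 0], "gripper": 8.5},
    {"offset": [-9.4, 0, 1.3], "rot": [0, 0, 0], "gripper": 8.5},
    {"offset": [-9.4, 0, 1.3], "rot": [0, 0, 0], "gripper": 8.5}
  ]
}}

```text
time_s: 7.3
eef_pos: [541.3, -17.0, 248.1]
ee_rot: [-0.001, 0.707, 0.707, -0.001]
force: [0.1, -0.8, -0.0]
grip_width: 0.997
grip_force: 0.0
```

Run:
```python
from h import *
s=sense();c=capture("wrist");W=cloud(c,s)
m=(W[...,2]>85)&(W[...,2]<112)&(abs(W[...,0]-541)<20)&(abs(W[...,1]+17)<30)
S=W[m];T=S[S[:,2]>100];print("grip",S.min(0),S.max(0),T.min(0),T.max(0))
m=(W[...,2]>60)&(W[...,2]<76)&(abs(W[...,0]-541)<24)&(W[...,1]>-20)&(W[...,1]<40)
S=W[m];print("fence top",S.min(0),S.max(0))
go((T[:,0].min()+T[:,0].max())/2,(T[:,1].min()+T[:,1].max())/2,144,90)
```

```text
grip [531.59874013 -32.24463628  85.24984248] [552.12099744  -7.25376229 107.65051855] [531.84409958 -32.24463628 100.02580822] [551.91360334  -7.44579916 107.65051855]
fence top [519.41696859 -10.65783461  60.19528947] [564.3654311   13.91318721  75.97410185]
go [-0.35  0.05 10.46] [-0.08 -0.04  0.03]
```

{"name": "step_arm", "arguments": {
  "plan": [
    {"offset": [-0.3, 0.05, 3], "rot": [0, 0, 0], "gripper": 8.5},
    {"offset": [-0.3, 0.05, 7], "rot": [0, 0, 0], "gripper": 8.5},
    {"offset": [-0.3, 0.05, 9.7], "rot": [0, 0, 0], "gripper": 8.5},
    {"offset": [-0.3, 0.05, 10.4], "rot": [0, 0, 0], "gripper": 6},
    {"offset": [-0.3, 0.05, 10.4], "rot": [0, 0, 0], "gripper": 1},
    {"offset": [-0.3, 0.05, 10.4], "rot": [0, 0, 0], "gripper": 1},
    {"offset": [-0.3, 0.05, 10.4], "rot": [0, 0, 0], "gripper": 1},
    {"offset": [-0.3, 0.05, 10.4], "rot": [0, 0, 0], "gripper": 1},
    {"offset": [-0.3, 0.05, 10.4], "rot": [0, 0, 0], "gripper": 1},
    {"offset": [-0.3, 0.05, 10.4], "rot": [0, 0, 0], "gripper": 1}
  ],
  "squeeze": 60
}}

```text
time_s: 8.35
eef_pos: [542.0, -19.9, 146.9]
ee_rot: [0.0, 0.707, 0.707, -0.0]
force: [-6.3, 0.1, 8.7]
grip_width: 0.227
grip_force: 59.0
```

{"name": "step_arm", "arguments": {
  "plan": [
    {"offset": [0.4, 0, 0], "rot": [0, 0, 0], "gripper": 1},
    {"offset": [1.2, 0, 0], "rot": [0, 0, 0], "gripper": 1},
    {"offset": [2, 0, 0], "rot": [0, 0, 0], "gripper": 1},
    {"offset": [2.8, 0, 0], "rot": [0, 0, 0], "gripper": 1},
    {"offset": [3.4, 0, 0], "rot": [0, 0, 0], "gripper": 1},
    {"offset": [3.8, 0, 0], "rot": [0, 0, 0], "gripper": 1},
    {"offset": [4.2, 0, 0], "rot": [0, 0, 0], "gripper": 1},
    {"offset": [4.6, 0, 0], "rot": [0, 0, 0], "gripper": 1},
    {"offset": [5, 0, 0], "rot": [0, 0, 0], "gripper": 1},
    {"offset": [5.5, 0, 0], "rot": [0, 0, 0], "gripper": 1},
    {"offset": [6, 0, 0], "rot": [0, 0, 0], "gripper": 1},
    {"offset": [6.5, 0, 0], "rot": [0, 0, 0], "gripper": 1}
  ]
}}

```text
time_s: 9.55
eef_pos: [542.1, 44.7, 146.9]
ee_rot: [0.001, 0.707, 0.707, -0.0]
force: [-7.1, -3.3, 8.7]
grip_width: 0.226
grip_force: 59.0
```

Run:
```python
from h import *
s=sense();c=capture("wrist");W=cloud(c,s);save(c,"w5")
print(s["eef_pos"],s["force"])
m=(W[...,2]>95)&(W[...,2]<120)&(abs(W[...,0]-541)<35)&(W[...,1]>70)
S=W[m];print(len(S),S.min(0),S.max(0),np.histogram(S[:,1],bins=range(70,300,10)))
```

```text
[542.05437498  44.74109778 146.93717116] [-7.05824041 -3.34654131  8.70732922]
14247 [519.73228246  78.5387172   95.0516215 ] [563.37103622 152.02255068 116.35461524] (array([  63, 1673, 2606, 2762, 2059,   70, 1583, 3424,    7,    0,    0,
          0,    0,    0,    0,    0,    0,    0,    0,    0,    0,    0]), array([ 70,  80,  90, 100, 110, 120, 130, 140, 150, 160, 170, 180, 190,
       200, 210, 220, 230, 240, 250, 260, 270, 280, 290]))
```

View pics/w5.png

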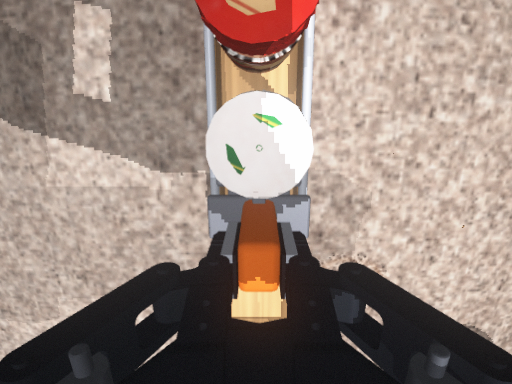

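Jar C at (258,145) slides upright ahead of the fence, and the next red cap is near (258,20). Continuing slowly.

{"name": "step_arm", "arguments": {
  "plan": [
    {"offset": [0.5, 0, 0], "rot": [0, 0, 0], "gripper": 1},
    {"offset": [0.9, 0, 0], "rot": [0, 0, 0], "gripper": 1},
    {"offset": [1.3, 0, 0], "rot": [0, 0, 0], "gripper": 1},
    {"offset": [1.7, 0, 0], "rot": [0, 0, 0], "gripper": 1},
    {"offset": [2.1, 0, 0], "rot": [0, 0, 0], "gripper": 1},
    {"offset": [2.5, 0, 0], "rot": [0, 0, 0], "gripper": 1},
    {"offset": [2.9, 0, 0], "rot": [0, 0, 0], "gripper": 1},
    {"offset": [3.3, 0, 0], "rot": [0, 0, 0], "gripper": 1},
    {"offset": [3.6, 0, 0], "rot": [0, 0, 0], "gripper": 1},
    {"offset": [4, 0, 0], "rot": [0, 0, 0], "gripper": 1},
    {"offset": [4.3, 0, 0], "rot": [0, 0, 0], "gripper": 1},
    {"offset": [4.6, 0, 0], "rot": [0, 0, 0], "gripper": 1}
  ]
}}

```text
time_s: 10.8
eef_pos: [542.1, 90.7, 146.9]
ee_rot: [0.001, 0.707, 0.707, -0.0]
force: [-5.5, -3.9, 8.8]
grip_width: 0.225
grip_force: 59.0
```

{"name": "step_arm", "arguments": {
  "plan": [
    {"offset": [0.3, 0, 0], "rot": [0, 0, 0], "gripper": 1},
    {"offset": [0.6, 0, 0], "rot": [0, 0, 0], "gripper": 1},
    {"offset": [0.9, 0, 0], "rot": [0, 0, 0], "gripper": 1},
    {"offset": [1.2, 0, 0], "rot": [0, 0, 0], "gripper": 1},
    {"offset": [1.4, 0, 0], "rot": [0, 0, 0], "gripper": 1},
    {"offset": [1.6, 0, 0], "rot": [0, 0, 0], "gripper": 1}
  ]
}}

```text
time_s: 11.4
eef_pos: [542.1, 106.6, 146.9]
ee_rot: [0.001, 0.707, 0.707, -0.0]
force: [-5.8, -4.7, 8.6]
grip_width: 0.228
grip_force: 58.9
```

{"name": "step_arm", "arguments": {
  "plan": [
    {"offset": [0.15, 0, 0], "rot": [0, 0, 0], "gripper": 1},
    {"offset": [0.3, 0, 0], "rot": [0, 0, 0], "gripper": 1},
    {"offset": [0.45, 0, 0], "rot": [0, 0, 0], "gripper": 1},
    {"offset": [0.6, 0, 0], "rot": [0, 0, 0], "gripper": 1}
  ]
}}

```text
time_s: 11.8
eef_pos: [542.1, 112.6, 146.9]
ee_rot: [0.001, 0.707, 0.707, -0.0]
force: [-6.1, -3.2, 8.4]
grip_width: 0.227
grip_force: 58.9
```

{"name": "step_arm", "arguments": {
  "plan": [
    {"offset": [0.1, 0, 0], "rot": [0, 0, 0], "gripper": 1},
    {"offset": [0.2, 0, 0], "rot": [0, 0, 0], "gripper": 1},
    {"offset": [0.3, 0, 0], "rot": [0, 0, 0], "gripper": 1}
  ]
}}

```text
time_s: 12.1
eef_pos: [542.1, 115.6, 146.9]
ee_rot: [0.001, 0.707, 0.707, -0.0]
force: [-4.9, -3.8, 8.4]
grip_width: 0.224
grip_force: 58.9
```

Run:
```python
from h import *
a=capture("scene");A=cloud(a);cv2.imwrite("pics/s5.png",cv2.resize(a["color"][190:290,160:300,::-1],None,fx=5,fy=5,interpolation=cv2.INTER_CUBIC))
m=(A[...,2]>90)&(A[...,2]<120)&(abs(A[...,0]-541)<30)&(A[...,1]>135)&(A[...,1]<330)
S=A[m];print("caps",S[:,1].min(),S[:,1].max(),np.histogram(S[:,1],bins=range(130,300,6)))
m=(A[...,2]>42)&(A[...,2]<75)&(abs(A[...,0]-541)<24)&(A[...,1]>255)&(A[...,1]<345)
S=A[m];print("stop",np.histogram(S[:,1],bins=range(255,350,5)))
```

```text
caps 150.08516044892392 283.1081777808794 (array([ 0,  0,  0,  3, 11, 20, 24, 25, 31, 20, 11,  8, 24, 26, 27, 33, 34,
       25, 10, 16, 29, 27, 36, 38, 46, 16,  0,  0]), array([130, 136, 142, 148, 154, 160, 166, 172, 178, 184, 190, 196, 202,
       208, 214, 220, 226, 232, 238, 244, 250, 256, 262, 268, 274, 280,
       286, 292, 298]))
stop (array([11, 16, 19, 23, 33, 24, 10,  7, 21, 25, 42, 64,  0,  0,  0,  0,  0,
       11]), array([255, 260, 265, 270, 275, 280, 285, 290, 295, 300, 305, 310, 315,
       320, 325, 330, 335, 340, 345]))
```

View pics/s5.png

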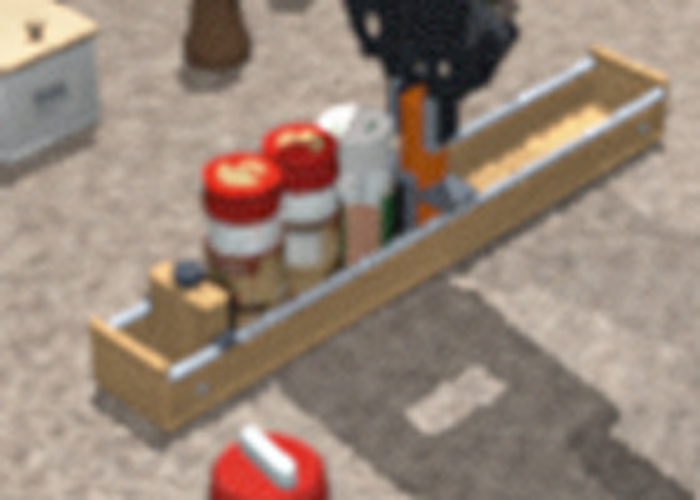

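All three jars are upright and in a row at (240,230), (300,200) and (365,190). The end stop at (190,305) is only a few mm beyond. I'll use small increments now.

{"name": "step_arm", "arguments": {
  "plan": [
    {"offset": [0.1, 0, 0], "rot": [0, 0, 0], "gripper": 1},
    {"offset": [0.2, 0, 0], "rot": [0, 0, 0], "gripper": 1},
    {"offset": [0.3, 0, 0], "rot": [0, 0, 0], "gripper": 1}
  ]
}}

```text
time_s: 12.45
eef_pos: [542.1, 118.6, 146.9]
ee_rot: [0.001, 0.707, 0.707, -0.0]
force: [-5.8, -3.7, 7.7]
grip_width: 0.228
grip_force: 58.9
```

{"name": "step_arm", "arguments": {
  "plan": [
    {"offset": [0.1, 0, 0], "rot": [0, 0, 0], "gripper": 1},
    {"offset": [0.2, 0, 0], "rot": [0, 0, 0], "gripper": 1}
  ]
}}

```text
time_s: 12.65
eef_pos: [542.1, 120.6, 146.9]
ee_rot: [0.001, 0.707, 0.707, -0.0]
force: [-5.7, -4.4, 8.9]
grip_width: 0.228
grip_force: 58.9
```

{"name": "step_arm", "arguments": {
  "plan": [
    {"offset": [0.1, 0, 0], "rot": [0, 0, 0], "gripper": 1},
    {"offset": [0.2, 0, 0], "rot": [0, 0, 0], "gripper": 1}
  ]
}}

```text
time_s: 12.85
eef_pos: [542.1, 122.2, 146.9]
ee_rot: [0.001, 0.707, 0.707, -0.001]
force: [-6.8, -7.8, 8.8]
grip_width: 0.225
grip_force: 58.9
```

{"name": "step_arm", "arguments": {
  "plan": [
    {"offset": [0.1, 0, 0], "rot": [0, 0, 0], "gripper": 1},
    {"offset": [0.2, 0, 0], "rot": [0, 0, 0], "gripper": 1}
  ]
}}

```text
time_s: 13.05
eef_pos: [542.1, 123.8, 146.9]
ee_rot: [0.001, 0.707, 0.707, -0.001]
force: [-7.2, -11.8, 8.5]
grip_width: 0.224
grip_force: 58.9
```

{"name": "step_arm", "arguments": {
  "plan": [
    {"offset": [0.05, 0, 0], "rot": [0, 0, 0], "gripper": 1},
    {"offset": [0.05, 0, 0], "rot": [0, 0, 0], "gripper": 1},
    {"offset": [0.05, 0, 0], "rot": [0, 0, 0], "gripper": 1}
  ]
}}

```text
time_s: 13.35
eef_pos: [542.1, 124.1, 146.9]
ee_rot: [0.001, 0.707, 0.707, -0.001]
force: [-6.3, -10.8, 8.7]
grip_width: 0.224
grip_force: 59.0
```

{"name": "step_arm", "arguments": {
  "plan": [
    {"offset": [0.05, 0, 0], "rot": [0, 0, 0], "gripper": 1},
    {"offset": [0.07, 0, 0], "rot": [0, 0, 0], "gripper": 1},
    {"offset": [0.07, 0, 0], "rot": [0, 0, 0], "gripper": 1},
    {"offset": [0.07, 0, 0], "rot": [0, 0, 0], "gripper": 1},
    {"offset": [0.07, 0, 0], "rot": [0, 0, 0], "gripper": 1},
    {"offset": [0.07, 0, 0], "rot": [0, 0, 0], "gripper": 1},
    {"offset": [0.07, 0, 0], "rot": [0, 0, 0], "gripper": 1},
    {"offset": [0.07, 0, 0], "rot": [0, 0, 0], "gripper": 1}
  ]
}}

```text
time_s: 14.15
eef_pos: [542.1, 124.5, 147.0]
ee_rot: [0.001, 0.707, 0.707, -0.001]
force: [-7.0, -13.6, 9.1]
grip_width: 0.23
grip_force: 59.1
```

{"name": "step_arm", "arguments": {
  "plan": [
    {"offset": [0, 0, 0], "rot": [0, 0, 0], "gripper": 1},
    {"offset": [0, 0, 0], "rot": [0, 0, 0], "gripper": 1},
    {"offset": [0, 0, 0], "rot": [0, 0, 0], "gripper": 1},
    {"offset": [0, 0, 0], "rot": [0, 0, 0], "gripper": 1}
  ]
}}

```text
time_s: 14.55
eef_pos: [542.1, 124.5, 147.0]
ee_rot: [0.001, 0.707, 0.707, -0.001]
force: [-6.4, -12.9, 9.1]
grip_width: 0.222
grip_force: 59.1
```

{"name": "step_arm", "arguments": {
  "plan": [
    {"offset": [-0.1, 0, 0], "rot": [0, 0, 0], "gripper": 1},
    {"offset": [-0.2, 0, 0], "rot": [0, 0, 0], "gripper": 1},
    {"offset": [-0.2, 0, 0], "rot": [0, 0, 0], "gripper": 1}
  ]
}}

```text
time_s: 14.85
eef_pos: [542.1, 123.6, 146.9]
ee_rot: [0.001, 0.707, 0.707, -0.0]
force: [-5.8, -4.4, 8.5]
grip_width: 0.225
grip_force: 58.8
```

{"name": "step_arm", "arguments": {
  "plan": [
    {"offset": [-0.1, 0, 0], "rot": [0, 0, 0], "gripper": 1},
    {"offset": [-0.1, 0, 0], "rot": [0, 0, 0], "gripper": 1}
  ]
}}

```text
time_s: 15.05
eef_pos: [542.1, 123.0, 146.9]
ee_rot: [0.0, 0.707, 0.707, 0.0]
force: [-5.8, -1.8, 7.0]
grip_width: 0.228
grip_force: 58.8
```

{"name": "step_arm", "arguments": {
  "plan": [
    {"offset": [-0.1, 0, 0], "rot": [0, 0, 0], "gripper": 1},
    {"offset": [-0.1, 0, 0], "rot": [0, 0, 0], "gripper": 1}
  ]
}}

```text
time_s: 15.25
eef_pos: [542.1, 122.2, 146.9]
ee_rot: [0.0, 0.707, 0.707, 0.0]
force: [-5.2, -0.0, 8.0]
grip_width: 0.229
grip_force: 58.8
```

{"name": "step_arm", "arguments": {
  "plan": [
    {"offset": [-0.1, 0, 0], "rot": [0, 0, 0], "gripper": 1},
    {"offset": [-0.1, 0, 0], "rot": [0, 0, 0], "gripper": 1}
  ]
}}

```text
time_s: 15.45
eef_pos: [542.0, 121.5, 146.9]
ee_rot: [0.0, 0.707, 0.707, 0.0]
force: [-5.0, 1.1, 7.2]
grip_width: 0.225
grip_force: 58.8
```

{"name": "step_arm", "arguments": {
  "plan": [
    {"offset": [-0.1, 0, 0], "rot": [0, 0, 0], "gripper": 1},
    {"offset": [-0.1, 0, 0], "rot": [0, 0, 0], "gripper": 1}
  ]
}}

```text
time_s: 15.65
eef_pos: [542.0, 120.5, 146.9]
ee_rot: [0.0, 0.707, 0.707, 0.0]
force: [-5.5, 1.3, 7.5]
grip_width: 0.229
grip_force: 58.8
```

{"name": "step_arm", "arguments": {
  "plan": [
    {"offset": [-0.15, 0, 0], "rot": [0, 0, 0], "gripper": 1},
    {"offset": [-0.3, 0, 0], "rot": [0, 0, 0], "gripper": 1},
    {"offset": [-0.45, 0, 0], "rot": [0, 0, 0], "gripper": 1},
    {"offset": [-0.55, 0, 0], "rot": [0, 0, 0], "gripper": 1},
    {"offset": [-0.55, 0, 0], "rot": [0, 0, 0], "gripper": 1},
    {"offset": [-0.55, 0, 0], "rot": [0, 0, 0], "gripper": 1}
  ]
}}

```text
time_s: 16.25
eef_pos: [542.1, 115.0, 146.9]
ee_rot: [0.0, 0.707, 0.707, 0.0]
force: [-4.9, 0.6, 7.2]
grip_width: 0.225
grip_force: 58.8
```

Run:
```python
from h import *
s=sense();c=capture("wrist");W=cloud(c,s);save(c,"w6")
print(s["eef_pos"],s["force"])
p=s["eef_pos"]
m=(W[...,2]>95)&(W[...,2]<112)&(abs(W[...,0]-541)<30)&(W[...,1]>140)&(W[...,1]<205)
S=W[m];T=S[S[:,2]>104];print("capC",S.min(0),S.max(0),cv2.minEnclosingCircle(T[:,:2].astype(np.float32)))
m=(W[...,2]>63)&(W[...,2]<74)&(abs(W[...,0]-541)<24)&(W[...,1]>120)&(W[...,1]<160)
S=W[m];print("fence top max y",np.percentile(S[:,1],[50,90,97,100]))
```

```text
[542.06116717 115.01038367 146.90781606] [-4.8945378   0.55723746  7.22975894]
capC [521.19806425 155.37090707  95.11739819] [564.69822062 204.99930303 111.98310443] ((539.9876098632812, 182.70765686035156), 28.386123657226562)
fence top max y [144.50742017 147.98542593 148.542474   148.87937233]
```

View pics/w6.png

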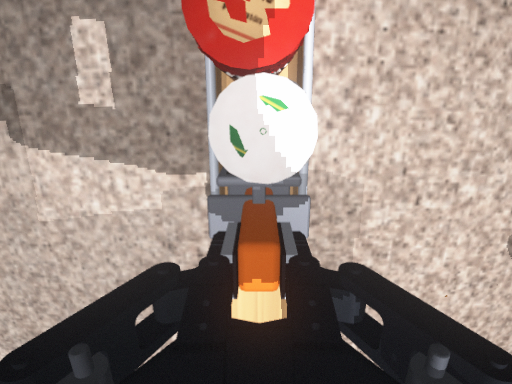

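The fence face is at y≈149 and the cap's near edge is at (262,183), y≈155, so the gap is about 6 mm. Letting go and lifting clear.

{"name": "step_arm", "arguments": {
  "plan": [
    {"offset": [0, 0, 0], "rot": [0, 0, 0], "gripper": 3},
    {"offset": [0, 0, 0], "rot": [0, 0, 0], "gripper": 5},
    {"offset": [0, 0, 0], "rot": [0, 0, 0], "gripper": 6},
    {"offset": [0, 0, 0], "rot": [0, 0, 0], "gripper": 6},
    {"offset": [0, 0, -2], "rot": [0, 0, 0], "gripper": 6},
    {"offset": [0, 0, -6], "rot": [0, 0, 0], "gripper": 6},
    {"offset": [0, 0, -10], "rot": [0, 0, 0], "gripper": 6},
    {"offset": [0, 0, -13], "rot": [0, 0, 0], "gripper": 6},
    {"offset": [0, 0, -13], "rot": [0, 0, 0], "gripper": 6},
    {"offset": [0, 0, -13], "rot": [0, 0, 0], "gripper": 6}
  ]
}}

```text
time_s: 17.3
eef_pos: [542.1, 114.7, 275.3]
ee_rot: [0.0, 0.707, 0.707, 0.0]
force: [0.1, -0.3, -0.5]
grip_width: 0.703
grip_force: 0.0
```

Run:
```python
from h import *
s=sense();c=capture("wrist");W=cloud(c,s);save(c,"w7")
print(s["eef_pos"],s["force"])
g=(abs(W[...,0]-541)<30)
m=g&(W[...,2]>95)&(W[...,1]>140)&(W[...,2]<125);S=W[m];print("caps",S.min(0),S.max(0),np.histogram(S[:,1],bins=range(150,300,5))[0])
m=g&(W[...,2]>63)&(W[...,2]<76)&(W[...,1]>120)&(W[...,1]<152);print("fence",np.nanmax(W[m][:,1]))
```

```text
[542.05500651 114.66727816 275.2843048 ] [ 0.1231234  -0.3474026  -0.52733637]
caps [516.87072779 155.54955656  95.24731843] [564.53719147 262.11569545 116.87887224] [  0 122 231 275 300 358 296 268 245 154 275 344 381 399 396 378 327 226
 229 402 425 328   6   0   0   0   0   0   0]
fence 148.625441755711
```

View pics/w7.png

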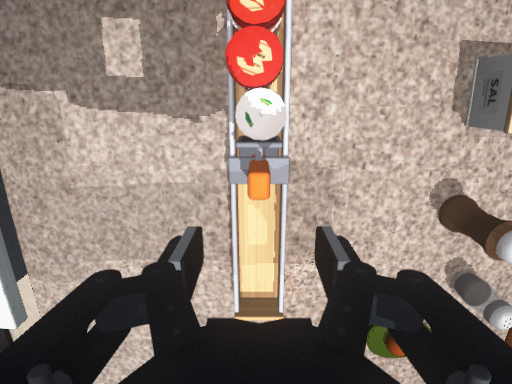

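The jars are upright and touching, with caps at (260,113), (255,55) and (255,5). The fence at (259,168) has a gap of about 6–7 mm, and the gripper is clear. Handing in.

```bash
python3 -c "
from rig import *
print(finish_job())"
```

```text
the job is handed in; nothing more can be done
None
```

I handed the job in at about 17 s: the jar stands in the rack, the row was held snug at about 13 N at the hand (about 10 N on the jars), and the fence was backed off to a gap of about 6 mm and released, with all jars upright and nothing else touched.

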